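# Load a wire spool on the feeder and hold its keyed collar home

### The job

Take the copper wire spool off the storage post and seat it on the wire feeder's round green spool holder, over its shaft. Then put the knurled collar over the shaft, turn it until its hidden keyways drop over the crossed pins, and push it squarely and fully home so that the orange sprung plate under the spool goes right down, finishing while still holding the collar pushed home, without letting go. Leave the sanding disc, magnetic square and screwdriver where they lie.

Things in the scene. Friction and masses are not known exactly. Their poses are not given: they have to be found in the camera images.
- stand: Storage stand, fixed: grey square base plate 110 x 110 x 12 mm with a steel post, 24 mm diameter, on its centre, rising to 102 mm above the bench. Origin: centre of its underside, on the bench.
- spool: Wire spool, about 0.4 kg, upright on the stand at the start, post through its 34 mm through bore. Underside up: white flange 84 mm diameter, 0 to 4 mm; copper winding 76 mm, to 34 mm; flange 84 mm, to 38 mm; then its nose. Origin: centre of its underside, z up.
- nose_top (a point): Centre of the upper end of the spool's nose: a plain white tube of 44 mm diameter standing 30 mm above the upper flange (38 to 68 mm above the spool's underside), by which to take the spool.
- holder: Spool holder, fixed, z up, origin: centre of its underside on the bench. On its vertical axis: green foot 130 mm diameter, 26 mm high; orange sprung plate 72 mm diameter, top at 40 mm, carries the spool (seated: underside at 40 mm, nose top at 108 mm); black hub 31 mm diameter to 88 mm, tapering to 22 mm at 96 mm, centres the spool's bore; then the shaft.
- shaft_tip (a point): Top of the holder's upright shaft, 143 mm above the bench, on the axis: shaft 17 mm diameter up to 136 mm, then a cone tip narrowing to 8 mm.
- pin (a point): Crossing point of the two brass pins, 117 mm above the bench on the holder's axis. The pins go level through the shaft at right angles to each other, four ends in all, each pin 6 mm thick, 28 mm from end to end, tops at 120 mm. Their direction differs each time and is not given by this point's orientation.
- collar: Knurled round collar, 46 mm diameter, 48 mm high, 0.15 kg, closed blue top, standing on the bench open end down. Origin: centre of its underside (open end), z up. Inside: blind bore 20 mm diameter, 44 mm deep, with four straight keyways 10 mm wide, 90 degrees apart, full depth of the bore, 34 mm across opposite ones; unseen from above and unmarked outside.
- collar_top (a point): Centre of the collar's top, 48 mm above its underside. Turned wrongly the collar rests on the pins, underside 120 mm above the bench; with its keyways over the pins (at most a 90 degree turn either way, about 8 degrees to spare each side) it goes down on the spool's nose at 108 mm; pushed home, underside at 102 mm. It does not lock: let go, the spring lifts it.
- plate (a joint): Travel of the orange sprung pressure plate of the holder, m: 0 up, 0.006 down on its stop. The spring pushes up with 9 N at 0 and 13.5 N at 0.006, so that spool and collar alone do not press it down; about 8 N more on the collar does.
- disc: Bystander: grey flap sanding disc, 115 mm diameter, 14 mm high, lying on the bench. Origin: centre of its underside.
- square: Bystander: red three-cornered magnetic welding square, about 100 x 95 mm, 20 mm high, lying flat. Origin: about its middle, on the bench.
- driver: Bystander: screwdriver with orange handle, lying flat, along its x axis. Origin: about its middle, on the bench.
Mind the look-alikes: they are no part of the job. Of the things like the holder, leave any that is purple; of the rest the larger one is meant.

How it is judged:
By the outcome, as a careful person would: the job done as asked, in the order asked, and still so for the second after the job is handed in, while the arm keeps its last pose, push and grip.
It also fails if it takes over 72 s, if anything falls off the work surface, if the arm or the gripper's body presses on something with over 40 N, if the wrist force passes 120 N, or if a joint passes its speed limit or range.

### The arm

A 6-joint arm with a two-finger parallel gripper is mounted at the origin on the work surface. World frame = base frame: x ahead of the robot, y to its left, z up, the work surface at z = 0. Lengths are in m, angles in degrees, forces in N, time in s.
With the tool pointing down it reaches from about 0.275 to 0.725 m from the base axis. Payload 5.6 kg.
Tool frame: the origin (TCP) lies between the finger pads; the fingertips stand ctrl.nose_length ahead of it and the grasp point (between the pads) lies 8 mm behind it (ctrl.nose_length is the distance from the TCP to the fingertips, in m); x points along the fingers, y is the direction in which the jaws open and shut, and the axes are right-handed (so a half turn about x gives the same grasp; the last joint's range is limited). The gripper opens to 85 mm and grips with 20 to 120 N. Pads are 22 mm wide; open, the fingers measure 114 mm over their backs; the gripper's body (76 mm by 85 mm) begins 54 mm behind the grasp point. The pads swing forward as they close: fully open they stand 13 mm farther back than shut.
Start: joints at [-49.412, 14.616, 6.199, 0, -81.583, -16.306], TCP at [0.226, -0.501, 0.242] pointing down, gripper open.
Joint ranges: [-168.99, 168.99], [-69.2, 112.95], [-62.41, 85.93], [-164.36, 98.24], [-168.68, -3.75], [-174.98, 174.98]. Speed limits (degrees/s): [147.25, 147.25, 180, 180, 180, 180].

### API

Orientations are given as [roll, pitch, yaw] about the fixed x, y, z axes, in that order (R = Rz(yaw) Ry(pitch) Rx(roll)).
In Python, from bench import sense, optics, ctrl gives the robot as it stands.
- The arm moves only by the tool move_arm, never from a script. Its argument "increments" is a list of rows, each an object with "travel": the shift along the tool's x, y, z in m, a list of three; "rotation": the turn, a rotation vector about the tool's x, y, z in degrees, a list of three; "gripper": the finger opening in m, from 0 to 0.0854. A call has 1 to 8 rows; each row is the pose to reach, as a shift and turn from the pose commanded when the call began, along the tool's axes at that moment; what a row does not reach only later rows make up. A row lasts 1/12 s, in which the tool goes at most 41.7 mm and 7.16 degrees, less where a joint would pass 70% of its speed; a pose out of reach is approached as far as the arm can. A call with a gripper value outside its range is refused whole. The fingers move at their own pace and stop on an object; "newtons" is the grip in N (left out, the last holds). Time passes only in rows, so rows that repeat a pose let the fingers close. It gives the time, the measured TCP pose, the force and the opening at its end, in the units of the state.
- sense(): the state, without advancing time (a new reading comes with each control period).
- optics.camera(name): name is "scene" or "top"; returns a dict with "color" (480x640x3 uint8, red, green, blue), "mtx" (3x3 intrinsics, pixels), "R" (3x3) and "t" (3): a world point X has camera coordinates R X + t. Camera axes: x right, y down, z forward; pixel columns grow to the right and rows downward; lengths in m; the calibration is good to about 2 mm. A picture is of the moment at which its call begins. There is no depth.
- ctrl.job_done(): hands the job in, once; it reports no verdict.
The state is a dict: "time_s": time; "joint_pos": joint angles; "dq": joint speeds; "effort": joint torques, N m; "tcp_pos": TCP position; "orientation": TCP orientation; "wrist_force": force on the tool from outside, world axes, zero at the start; "moment": the same for the moment, N m; "grip_width": finger opening in m.
Only numpy, scipy, OpenCV 4.12 (cv2) and the standard library are available. Lean on these libraries where they do the work, as an engineer would, in place of code of your own. Each camera call takes 0.05 s, during which the arm holds its last target.

## Working session

There is one attempt and no reset: what is moved stays moved. The work goes in short steps, Python scripts to look and compute and a tool call to move; the robot and the scene stay as the last step left them, time stands still between calls to the robot, and variables do not carry over. Pictures are saved under pics/ and viewed, and the job is handed in when it is done.

Besides the shell and the picture viewer there is one more tool, called by a JSON object that holds its "api" and its "payload", one argument or row to a line. move_arm: Moves the arm, as the interface text tells. Its arguments: {"type":"object","properties":{"increments":{"type":"array","items":{"type":"object","properties":{"travel":{"type":"array","items":{"type":"number"}},"rotation":{"type":"array","items":{"type":"number"}},"gripper":{"type":"number"}}}},"newtons":{"type":"number"}},"required":["increments"]}

```bash
mkdir -p pics; ls
python3 - <<'E'
from bench import sense, optics, ctrl
import cv2
s=sense(); print(s); print(ctrl.nose_length)
for n in("scene","top"):
    c=optics.camera(n); cv2.imwrite(f"pics/{n}0.png",c["color"][:,:,::-1]); print(n,c["mtx"],c["R"],c["t"])
E
```

```text
pics
{'time_s': 0.0, 'joint_pos': array([-4.94100643e+01,  1.46535254e+01,  6.13148389e+00, -2.63981497e-02,
       -8.15833042e+01, -1.63060850e+01]), 'dq': array([ 0.03652797, -0.06812684, -0.09178869, -0.09227101,  0.03143351,
       -0.02769841]), 'effort': array([-1.43255827e-03, -3.86634958e+01,  2.37940192e+01,  5.36537915e+00,
       -6.22398176e-03,  6.53021658e-06]), 'tcp_pos': array([ 0.2260476 , -0.50088656,  0.24139911]), 'orientation': array([ 92.38761084,  89.89146674, 116.66757361]), 'wrist_force': array([-0.12281201, -0.03836683, -0.27407425]), 'moment': array([-0.08755998,  0.00283669, -0.0270424 ]), 'grip_width': 0.08532030043219123}
0.011
scene [[486.65193088   0.         319.35944262]
 [  0.         486.65193088 239.98119183]
 [  0.           0.           1.        ]] [[ 0.32674582  0.9450454   0.01124086]
 [ 0.75154438 -0.25259498 -0.60940695]
 [-0.57307785  0.20756918 -0.79277791]] [-0.17665261 -0.36573157  1.56962484]
top [[585.25432004   0.         312.33991027]
 [  0.         585.25432004 243.08370742]
 [  0.           0.           1.        ]] [[-0.01854924 -0.9997802   0.00977075]
 [-0.99619126  0.01764815 -0.0853904 ]
 [ 0.08519919 -0.01131746 -0.99629966]] [0.00348546 0.55789906 1.5930598 ]
```

View pics/scene0.png

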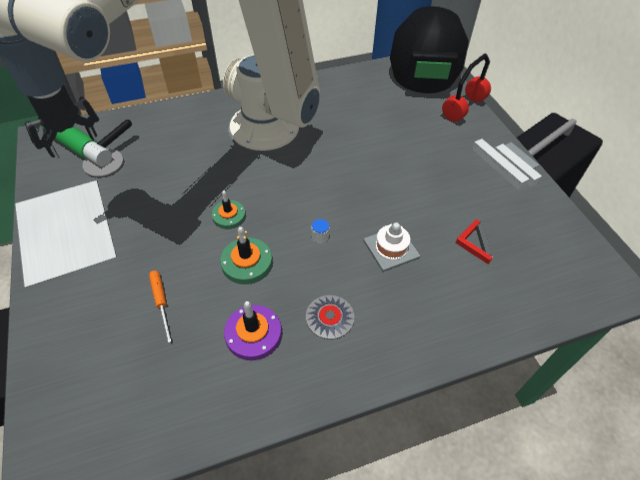

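View pics/top0.png

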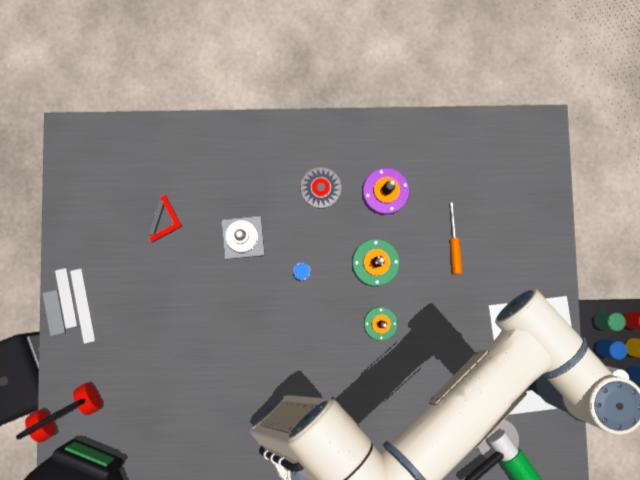

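Three things look like the holder in the top image: purple (386,190), large green (376,262) and small green (381,324). I choose the large green one. The spool is at (241,236) and the collar at (302,271). Next I check these in close crops.

Run:
```python
import cv2,numpy as np
t=cv2.imread("pics/top0.png"); s=cv2.imread("pics/scene0.png")
def crop(im,u,v,w,h,k): return cv2.resize(im[v:v+h,u:u+w],None,fx=k,fy=k,interpolation=cv2.INTER_CUBIC)
# top holder 346..406 x 232..292 ; spool
a=crop(t,346,232,60,60,6);b=crop(t,212,206,60,60,6)
cv2.imwrite("pics/c1.png",np.hstack([a,b]))
a=crop(s,215,220,64,64,6);b=crop(s,362,212,64,64,6)
cv2.imwrite("pics/c2.png",np.hstack([a,b]))
a=crop(t,282,251,40,40,9);b=crop(s,300,210,40,40,9)
cv2.imwrite("pics/c3.png",np.hstack([a,b]))
```

```text
(no output)
```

View pics/c1.png

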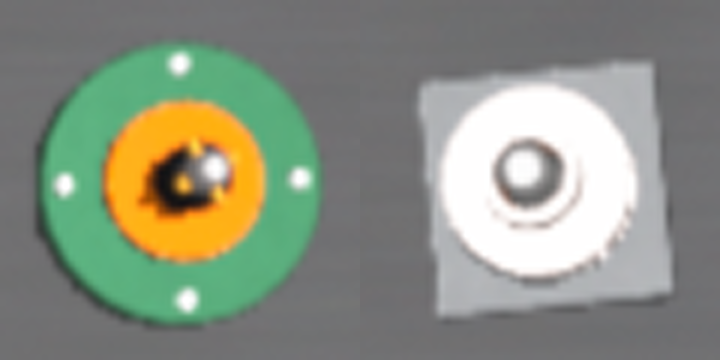

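View pics/c2.png

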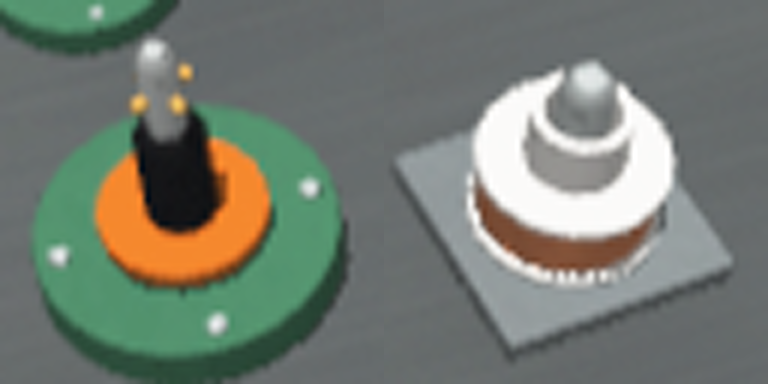

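View pics/c3.png

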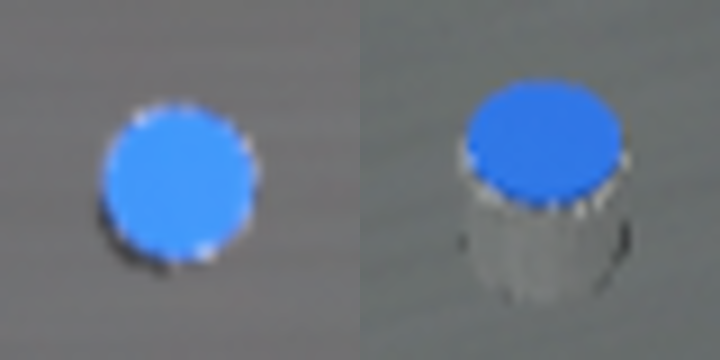

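```bash
cat > h.py <<'E'
import cv2,numpy as np,json
from scipy.optimize import minimize,least_squares
def proj(c,X):
    X=np.atleast_2d(X); p=X@np.array(c["R"]).T+np.array(c["t"]); q=p@np.array(c["mtx"]).T
    return q[:,:2]/q[:,2:]
def ray(c,uv,z):
    d=np.linalg.solve(np.array(c["mtx"]),[uv[0],uv[1],1]); R=np.array(c["R"]);o=-R.T@np.array(c["t"]); d=R.T@d
    return (o+d*(z-o[2])/d[2])[:2]
def circ(x,y,z,r,n=72):
    a=np.linspace(0,2*np.pi,n,endpoint=False); return np.c_[x+r*np.cos(a),y+r*np.sin(a),np.full(n,z)]
def fit(cs,hulls,x0,rings):
    """rings: [(z,r)..]; match hull centroid and support in 36 directions"""
    A=np.linspace(0,2*np.pi,48,endpoint=False);D=np.c_[np.cos(A),np.sin(A)]
    def f(p):
        X=np.vstack([circ(p[0],p[1],z,r) for z,r in rings]); o=[]
        for c,h in zip(cs,hulls): o.append((proj(c,X)@D.T).max(0)-(h@D.T).max(0))
        return np.concatenate(o)
    s=least_squares(f,x0,loss="soft_l1"); return s.x,np.sqrt(np.mean(f(s.x)**2)),f(s.x).mean()
def hull(mask):
    n,l,st,_=cv2.connectedComponentsWithStats(mask.astype(np.uint8)); k=1+st[1:,4].argmax()
    p=np.argwhere(l==k)[:,::-1].astype(float)
    return np.vstack([p+[dx,dy] for dx in(-.5,.5) for dy in(-.5,.5)])
E
python3 - <<'E'
from h import *
from bench import optics
C={n:optics.camera(n) for n in("scene","top")}
def roi(n,u,v,r,cond):
    im=C[n]["color"]; h=cv2.cvtColor(im,cv2.COLOR_RGB2HSV).astype(int); m=cond(h[...,0],h[...,1],h[...,2]); k=np.zeros_like(m); k[v-r:v+r,u-r:u+r]=m[v-r:v+r,u-r:u+r]; return hull(k)
J=[("foot",(376,262),(246,259),36,lambda h,s,v:(h>60)&(h<95)&(s>70),[(0,.065),(.026,.065)]),
("plate",(376,262),(246,259),26,lambda h,s,v:(h<25)&(s>140)&(v>110),[(.04,.036)]),
("collar",(302,271),(320,230),20,lambda h,s,v:(h>95)&(h<125)&(s>120),[(.048,.023)]),
("flange",(241,236),(394,240),26,lambda h,s,v:(s<25)&(v>215),[(.05,.042),(.08,.022)])]
for name,tu,su,r,cond,rings in J:
    hs={"top":roi("top",*tu,r,cond),"scene":roi("scene",*su,r,cond)}
    x0=ray(C["top"],tu,.04)
    for k in(["top"],["scene"],["top","scene"]):
        print(name,k,*[np.round(a,4) for a in fit([C[n] for n in k],[hs[n] for n in k],x0,rings)])
E
```

```text
foot ['top'] [ 0.5024 -0.1804] 0.3107 -0.2814
foot ['scene'] [ 0.5021 -0.1834] 0.2551 0.1222
foot ['top', 'scene'] [ 0.5022 -0.1821] 0.4881 -0.0815
plate ['top'] [ 0.5022 -0.1797] 0.6687 -0.6379
plate ['scene'] [ 0.5055 -0.1838] 0.6397 -0.5555
plate ['top', 'scene'] [ 0.5035 -0.182 ] 0.9182 -0.609
collar ['top'] [0.4806 0.0252] 0.3389 -0.2472
collar ['scene'] [0.4824 0.0215] 0.3657 -0.2843
collar ['top', 'scene'] [0.4812 0.0234] 0.619 -0.2708
flange ['top'] [0.5797 0.1865] 1.2138 -1.1629
flange ['scene'] [0.5807 0.1835] 0.3857 -0.2668
flange ['top', 'scene'] [0.58   0.1844] 0.9914 -0.7192
```

```bash
python3 - <<'E'
from h import *
from bench import optics
for n,(u0,v0),pts,hc in(("top",(346,232),[(195,147),(183,183),(218,195)],(.5023,-.1803)),("scene",(215,220),[(140,103),(178,103),(186,72)],(.503,-.1834))):
    c=optics.camera(n)
    P=np.array([ray(c,(u0+(a+.5)/6-.5,v0+(b+.5)/6-.5),.118) for a,b in pts])
    print(n,np.round(P,4),"mid opp",(P[0]+P[2])/2)
    m=(P[0]+P[2])/2
    for p in P: d=p-m; print(round(np.degrees(np.arctan2(d[1],d[0])),1)%90,np.hypot(*d))
E
python3 - <<'E'
import cv2,sys
sys.path.insert(0,'.')
for n,u,v in(("top",366,250),("scene",230,222)):
    im=cv2.imread(f"pics/{n}0.png"); cv2.imwrite(f"pics/p_{n}.png",cv2.resize(im[v:v+26,u:u+28],None,fx=20,fy=20,interpolation=cv2.INTER_CUBIC))
E
```

```text
top [[ 0.5129 -0.1758]
 [ 0.4974 -0.1702]
 [ 0.4919 -0.1852]] mid opp [ 0.50239635 -0.18048139]
24.1 0.01148933191951376
25.900000000000006 0.011482192678265363
24.099999999999994 0.01148933191951366
scene [[ 0.5074 -0.1927]
 [ 0.5122 -0.1786]
 [ 0.498  -0.1719]] mid opp [ 0.50272053 -0.18233634]
24.400000000000006 0.011410750831170017
21.4 0.010144714646623854
24.400000000000006 0.011410750831169993
```

View pics/p_top.png

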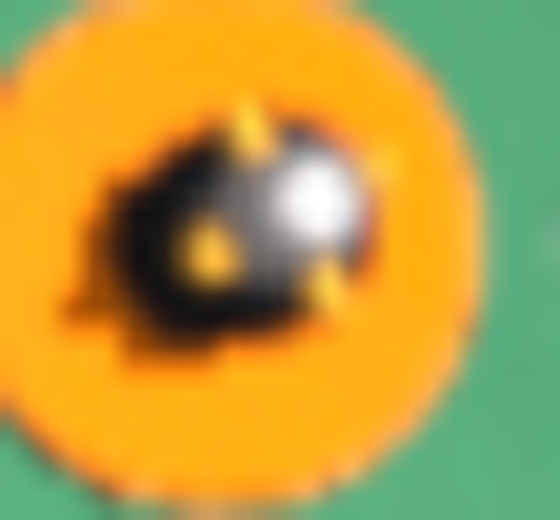

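View pics/p_scene.png

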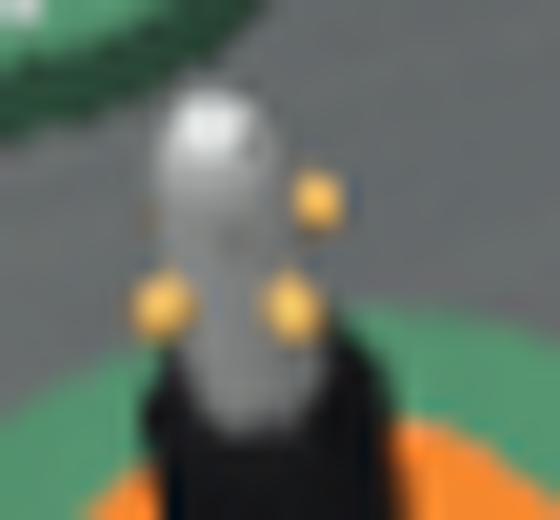

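The crops show the large green holder with pins about 24° off the world axes, and the nose with the post through it. The two cameras differ by about 3 mm in y (calibration error) but agree on the offsets between objects.

Run:
```python
from bench import sense
from scipy.spatial.transform import Rotation as Q
import numpy as np
s=sense(); R=Q.from_euler("xyz",s["orientation"],degrees=True).as_matrix(); print(np.round(R,4))
y=R[:,1]; print(np.degrees(np.arctan2(y[1],y[0])))
```

```text
[[-3.000e-04 -4.112e-01  9.115e-01]
 [ 5.000e-04  9.115e-01  4.112e-01]
 [-1.000e+00  6.000e-04 -1.000e-04]]
114.28282345776873
```

{"api": "move_arm", "payload": {
  "increments": [
    {"travel":[0,0.024,0.03],"rotation":[3.28,0,0],"gripper":0.085},
    {"travel":[0,0.048,0.06],"rotation":[7.28,0,0]},
    {"travel":[0,0.072,0.09],"rotation":[11.28,0,0]},
    {"travel":[0,0.096,0.121],"rotation":[15.28,0,0]},
    {"travel":[0,0.12,0.151],"rotation":[19.28,0,0]},
    {"travel":[0,0.144,0.181],"rotation":[22.28,0,0]},
    {"travel":[0,0.168,0.212],"rotation":[24.28,0,0]},
    {"travel":[0,0.192,0.242],"rotation":[24.28,0,0]}
  ]
}}

```text
invalid input
```

{"api": "move_arm", "payload": {
  "increments": [
    {"travel":[0.0,0.024,0.03],"rotation":[3.28,0.0,0.0],"gripper":0.085},
    {"travel":[0.0,0.048,0.06],"rotation":[7.28,0.0,0.0],"gripper":0.085},
    {"travel":[0.0,0.072,0.09],"rotation":[11.28,0.0,0.0],"gripper":0.085},
    {"travel":[0.0,0.096,0.121],"rotation":[15.28,0.0,0.0],"gripper":0.085},
    {"travel":[0.0,0.12,0.151],"rotation":[19.28,0.0,0.0],"gripper":0.085},
    {"travel":[0.0,0.144,0.181],"rotation":[22.28,0.0,0.0],"gripper":0.085},
    {"travel":[0.0,0.168,0.212],"rotation":[24.28,0.0,0.0],"gripper":0.085},
    {"travel":[0.0,0.192,0.242],"rotation":[24.28,0.0,0.0],"gripper":0.085}
  ]
}}

```text
time_s: 0.97
tcp_pos: [0.3682, -0.225, 0.2425]
orientation: [-5.0, 90.0, -5.1]
wrist_force: [1.2, -0.5, 0.2]
grip_width: 0.0852
```

{"api": "move_arm", "payload": {
  "increments": [
    {"travel":[0.0,0.0375,0.0194],"rotation":[0.0,0.0,0.0],"gripper":0.085},
    {"travel":[0.0,0.075,0.0388],"rotation":[0.0,0.0,0.0],"gripper":0.085},
    {"travel":[0.0,0.1125,0.058],"rotation":[0.0,0.0,0.0],"gripper":0.085},
    {"travel":[0.0,0.15,0.0775],"rotation":[0.0,0.0,0.0],"gripper":0.085},
    {"travel":[0.0,0.1875,0.097],"rotation":[0.0,0.0,0.0],"gripper":0.085},
    {"travel":[0.0,0.225,0.116],"rotation":[0.0,0.0,0.0],"gripper":0.085},
    {"travel":[0.0,0.2625,0.1355],"rotation":[0.0,0.0,0.0],"gripper":0.085},
    {"travel":[0.0,0.3,0.155],"rotation":[0.0,0.0,0.0],"gripper":0.085}
  ]
}}

```text
time_s: 1.63
tcp_pos: [0.5213, 0.0715, 0.2425]
orientation: [16.5, 90.0, 16.5]
wrist_force: [1.0, -0.6, -0.2]
grip_width: 0.0852
```

{"api": "move_arm", "payload": {
  "increments": [
    {"travel":[0.01,0.03,0.015],"rotation":[0.0,0.0,0.0],"gripper":0.085},
    {"travel":[0.03,0.06,0.03],"rotation":[0.0,0.0,0.0],"gripper":0.085},
    {"travel":[0.05,0.09,0.045],"rotation":[0.0,0.0,0.0],"gripper":0.085},
    {"travel":[0.07,0.1115,0.0574],"rotation":[0.0,0.0,0.0],"gripper":0.085},
    {"travel":[0.092,0.1115,0.0574],"rotation":[0.0,0.0,0.0],"gripper":0.085},
    {"travel":[0.092,0.1115,0.0574],"rotation":[0.0,0.0,0.0],"gripper":0.085},
    {"travel":[0.092,0.1115,0.0574],"rotation":[0.0,0.0,0.0],"gripper":0.085}
  ]
}}

```text
time_s: 2.22
tcp_pos: [0.5775, 0.1804, 0.1494]
orientation: [-142.5, 89.8, -142.5]
wrist_force: [-0.2, 0.3, 0.4]
grip_width: 0.085
```

Run:
```python
from bench import sense, optics
import cv2,numpy as np
t=optics.camera("top")["color"]; s=optics.camera("scene")["color"]; q=sense(); print(q["tcp_pos"],q["orientation"],q["joint_pos"],q["time_s"])
f=lambda im,u,v,w,k:cv2.resize(im[v:v+w,u:u+w,::-1],None,fx=k,fy=k,interpolation=cv2.INTER_CUBIC)
cv2.imwrite("pics/a1.png",np.hstack([f(t,190,186,100,4),f(s,345,160,100,4)]))
```

```text
[0.57889082 0.18041434 0.15223437] [11.37672632 89.8533694  11.36170378] [ 3.20930785e+01  2.30953984e+01  5.07732829e+00  5.46247207e-02
 -7.18448012e+01 -1.22125060e+02] 2.3167
```

View pics/a1.png

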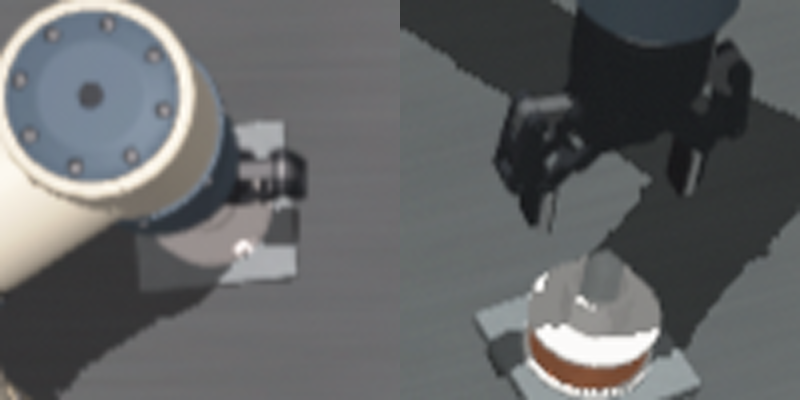

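{"api": "move_arm", "payload": {
  "increments": [
    {"travel":[0.02,0.004,0.0015],"rotation":[0.0,0.0,0.0],"gripper":0.085},
    {"travel":[0.04,0.004,0.0015],"rotation":[0.0,0.0,0.0],"gripper":0.085},
    {"travel":[0.04,0.004,0.0015],"rotation":[0.0,0.0,0.0],"gripper":0.085},
    {"travel":[0.04,0.004,0.0015],"rotation":[0.0,0.0,0.0],"gripper":0.085},
    {"travel":[0.04,0.004,0.0015],"rotation":[0.0,0.0,0.0],"gripper":0.085}
  ]
}}

```text
time_s: 2.73
tcp_pos: [0.5808, 0.1847, 0.1127]
orientation: [16.1, 89.8, 16.1]
wrist_force: [-0.1, 0.7, 0.5]
grip_width: 0.0854
```

Run:
```python
from bench import sense, optics
import cv2,numpy as np
from h import *
S=optics.camera("scene");T=optics.camera("top"); q=sense(); print(q["tcp_pos"],q["orientation"],q["time_s"],q["wrist_force"])
p=q["tcp_pos"]
for n,c,(u,v) in(("s",S,(345,170)),("t",T,(190,186))):
    im=c["color"][v:v+100,u:u+100,::-1]; im=cv2.resize(im,None,fx=6,fy=6,interpolation=cv2.INTER_CUBIC)
    for dy in(-.0427,.0427):
      for dz in(.008,-.011):
        for dx in (-.011,.011):
          a=proj(c,p+[dx,dy,dz])[0]; cv2.circle(im,tuple(int(round((a[i]-(u,v)[i]+.5)*6)) for i in(0,1)),2,(0,255,0),-1)
    cv2.imwrite(f"pics/b{n}.png",im)
```

```text
[0.58076137 0.18499934 0.11252387] [23.04351181 89.79442387 23.03766425] 2.8333 [-0.39455132 -0.00385442 -0.13721497]
```

View pics/bs.png

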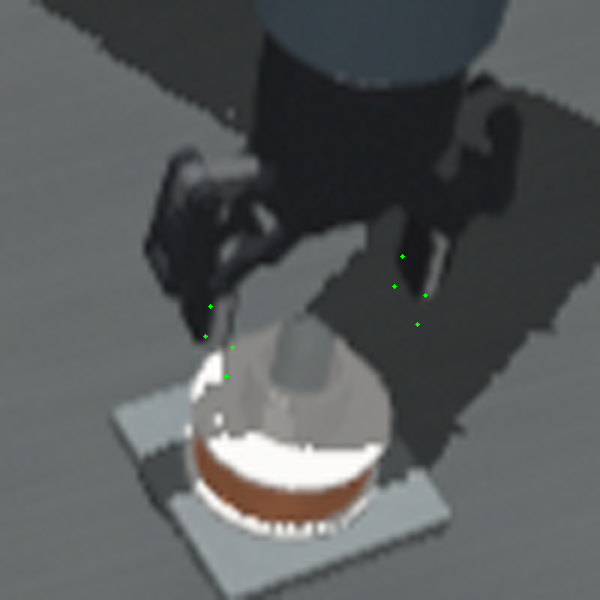

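View pics/bt.png

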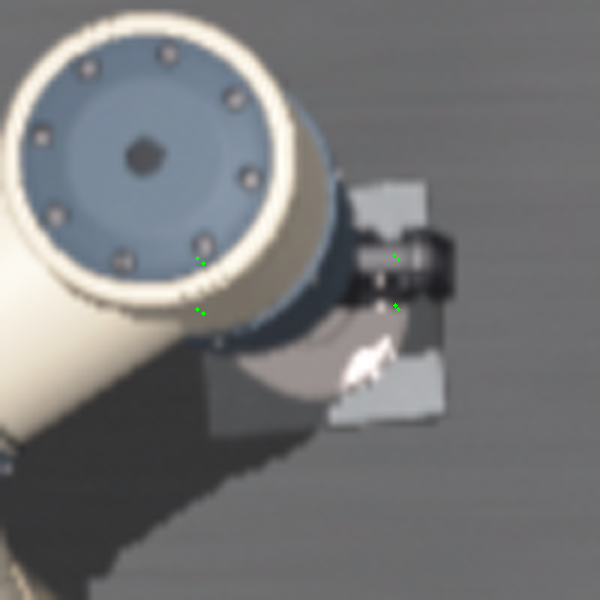

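{"api": "move_arm", "payload": {
  "increments": [
    {"travel":[0.02,0.0,-0.0005],"rotation":[0.0,0.0,0.0],"gripper":0.085},
    {"travel":[0.04,0.0,-0.0005],"rotation":[0.0,0.0,0.0],"gripper":0.085},
    {"travel":[0.047,0.0,-0.0005],"rotation":[0.0,0.0,0.0],"gripper":0.085},
    {"travel":[0.047,0.0,-0.0005],"rotation":[0.0,0.0,0.0],"gripper":0.085},
    {"travel":[0.047,0.0,-0.0005],"rotation":[0.0,0.0,0.0],"gripper":0.085}
  ]
}}

```text
time_s: 3.25
tcp_pos: [0.5798, 0.1849, 0.0643]
orientation: [-7.6, 89.9, -7.6]
wrist_force: [0.1, -0.4, 1.3]
grip_width: 0.0849
```

{"api": "move_arm", "payload": {
  "newtons": 50,
  "increments": [
    {"travel":[0.0,0.0,0.0],"rotation":[0.0,0.0,0.0],"gripper":0.03},
    {"travel":[0.0,0.0,0.0],"rotation":[0.0,0.0,0.0],"gripper":0.03},
    {"travel":[0.0,0.0,0.0],"rotation":[0.0,0.0,0.0],"gripper":0.03},
    {"travel":[0.0,0.0,0.0],"rotation":[0.0,0.0,0.0],"gripper":0.03},
    {"travel":[0.0,0.0,0.0],"rotation":[0.0,0.0,0.0],"gripper":0.03},
    {"travel":[0.0,0.0,0.0],"rotation":[0.0,0.0,0.0],"gripper":0.03},
    {"travel":[0.0,0.0,0.0],"rotation":[0.0,0.0,0.0],"gripper":0.03}
  ]
}}

```text
time_s: 3.83
tcp_pos: [0.5799, 0.1853, 0.0644]
orientation: [23.7, 89.9, 23.8]
wrist_force: [-1.2, 1.1, 5.7]
grip_width: 0.0418
```

{"api": "move_arm", "payload": {
  "increments": [
    {"travel":[0.0,0.0,0.0],"rotation":[0.0,0.0,0.0],"gripper":0.03},
    {"travel":[-0.01,0.0,0.0],"rotation":[0.0,0.0,0.0],"gripper":0.03},
    {"travel":[-0.03,0.0,0.0],"rotation":[0.0,0.0,0.0],"gripper":0.03},
    {"travel":[-0.06,0.0,0.0],"rotation":[0.0,0.0,0.0],"gripper":0.03},
    {"travel":[-0.09,0.0,0.0],"rotation":[0.0,0.0,0.0],"gripper":0.03},
    {"travel":[-0.12,0.0,0.0],"rotation":[0.0,0.0,0.0],"gripper":0.03},
    {"travel":[-0.15,0.0,0.0],"rotation":[0.0,0.0,0.0],"gripper":0.03},
    {"travel":[-0.15,0.0,0.0],"rotation":[0.0,0.0,0.0],"gripper":0.03}
  ]
}}

```text
time_s: 4.5
tcp_pos: [0.5815, 0.1851, 0.2202]
orientation: [16.9, 89.4, 17.0]
wrist_force: [1.6, 0.4, -1.6]
grip_width: 0.0419
```

Run:
```python
from bench import sense, optics
import cv2,numpy as np
S=optics.camera("scene");T=optics.camera("top"); q=sense(); print(q["tcp_pos"],q["orientation"],q["time_s"],q["wrist_force"],q["moment"],q["grip_width"])
cv2.imwrite("pics/d.png",np.hstack([cv2.resize(c["color"][v:v+130,u:u+130,::-1],None,fx=3,fy=3,interpolation=cv2.INTER_CUBIC) for c,u,v in((S,340,120),(T,170,160))]))
```

```text
[0.57898567 0.18495752 0.21381022] [79.78122751 89.92956063 79.76376132] 4.6 [-0.08134152 -0.0542709  -4.68455763] [-0.00840304  0.04841056  0.00161098] 0.04184388008759425
```

View pics/d.png

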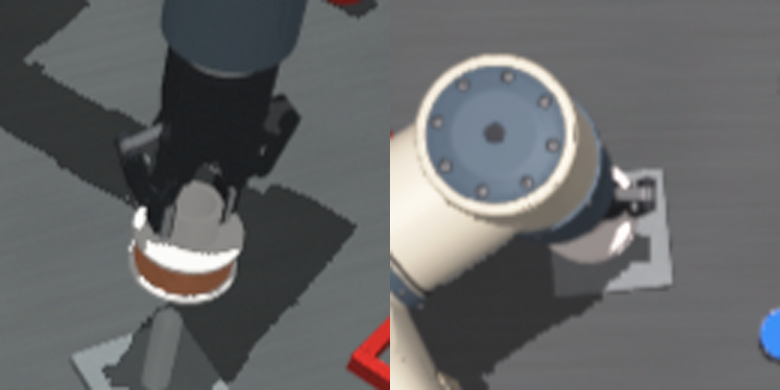

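{"api": "move_arm", "payload": {
  "increments": [
    {"travel":[-0.002,-0.015,-0.003],"rotation":[0.0,0.0,0.0],"gripper":0.03},
    {"travel":[-0.004,-0.045,-0.009],"rotation":[0.0,0.0,0.0],"gripper":0.03},
    {"travel":[-0.006,-0.08,-0.0165],"rotation":[0.0,0.0,0.0],"gripper":0.03},
    {"travel":[-0.006,-0.115,-0.024],"rotation":[0.0,0.0,0.0],"gripper":0.03},
    {"travel":[-0.006,-0.15,-0.031],"rotation":[0.0,0.0,0.0],"gripper":0.03},
    {"travel":[-0.006,-0.185,-0.0385],"rotation":[0.0,0.0,0.0],"gripper":0.03},
    {"travel":[-0.006,-0.22,-0.0455],"rotation":[0.0,0.0,0.0],"gripper":0.03},
    {"travel":[-0.006,-0.255,-0.053],"rotation":[0.0,0.0,0.0],"gripper":0.03}
  ]
}}

```text
time_s: 5.27
tcp_pos: [0.5239, -0.072, 0.2171]
orientation: [179.1, 89.7, 179.1]
wrist_force: [1.0, -0.0, -3.3]
grip_width: 0.0417
```

{"api": "move_arm", "payload": {
  "increments": [
    {"travel":[0.0,-0.033,-0.007],"rotation":[0.0,0.0,0.0],"gripper":0.03},
    {"travel":[0.0,-0.063,-0.013],"rotation":[0.0,0.0,0.0],"gripper":0.03},
    {"travel":[0.0,-0.09,-0.019],"rotation":[0.0,0.0,0.0],"gripper":0.03},
    {"travel":[0.0,-0.105,-0.0215],"rotation":[0.0,0.0,0.0],"gripper":0.03},
    {"travel":[0.0,-0.112,-0.023],"rotation":[0.0,0.0,0.0],"gripper":0.03},
    {"travel":[0.0,-0.112,-0.023],"rotation":[0.0,0.0,0.0],"gripper":0.03},
    {"travel":[0.0,-0.112,-0.023],"rotation":[0.0,0.0,0.0],"gripper":0.03},
    {"travel":[0.0,-0.112,-0.023],"rotation":[0.0,0.0,0.0],"gripper":0.03}
  ]
}}

```text
time_s: 5.93
tcp_pos: [0.503, -0.1813, 0.2185]
orientation: [155.1, 89.9, 155.2]
wrist_force: [0.3, 0.3, -4.6]
grip_width: 0.042
```

Run:
```python
from bench import sense, optics
import cv2,numpy as np
S=optics.camera("scene");T=optics.camera("top"); q=sense(); print(q["tcp_pos"],q["orientation"],q["time_s"],q["wrist_force"],q["moment"],q["grip_width"],q["joint_pos"])
cv2.imwrite("pics/e.png",np.hstack([cv2.resize(c["color"][v:v+130,u:u+130,::-1],None,fx=3,fy=3,interpolation=cv2.INTER_CUBIC) for c,u,v in((S,180,160),(T,310,190))]))
np.save("S.npy",S,allow_pickle=True)
```

```text
[ 0.50328969 -0.18119539  0.21896009] [147.28886762  89.95951212 147.36476144] 6.0333 [-0.63441413  0.23874214 -3.18600575] [ 0.00778779 -0.00525889 -0.01672022] 0.04202507504994693 [-3.03686048e+00  1.33968983e+01  1.20888132e+00 -2.04560913e-02
 -7.78471883e+01 -8.68829331e+01]
```

View pics/e.png

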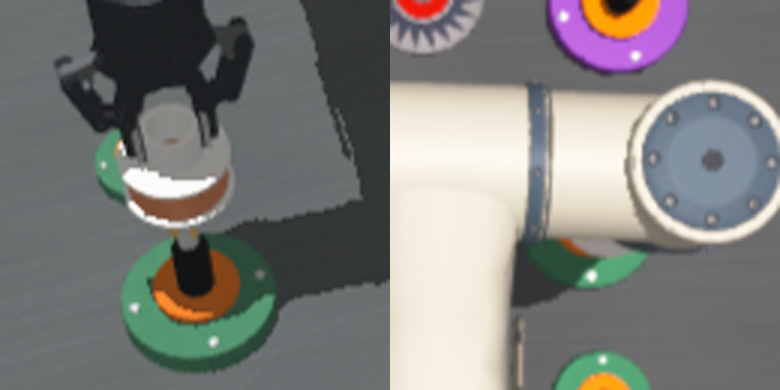

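Run:
```python
from h import *
c=np.load("S.npy",allow_pickle=True).item(); u,v=205,190
im=cv2.resize(c["color"][v:v+60,u:u+66,::-1],None,fx=10,fy=10,interpolation=cv2.INTER_CUBIC)
z0=.1666
for (x,y),col in(((.5033,-.1812),(0,255,0)),((.5033,-.1834),(255,0,255))):
    for z,r in((0,.042),(.038,.042),(.068,.022)):
        p=((proj(c,circ(x,y,z0+z,r))-[u,v]+.5)*10).round().astype(np.int32); cv2.polylines(im,[p],True,col,1)
cv2.imwrite("pics/f.png",im)
```

```text
(no output)
```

View pics/f.png

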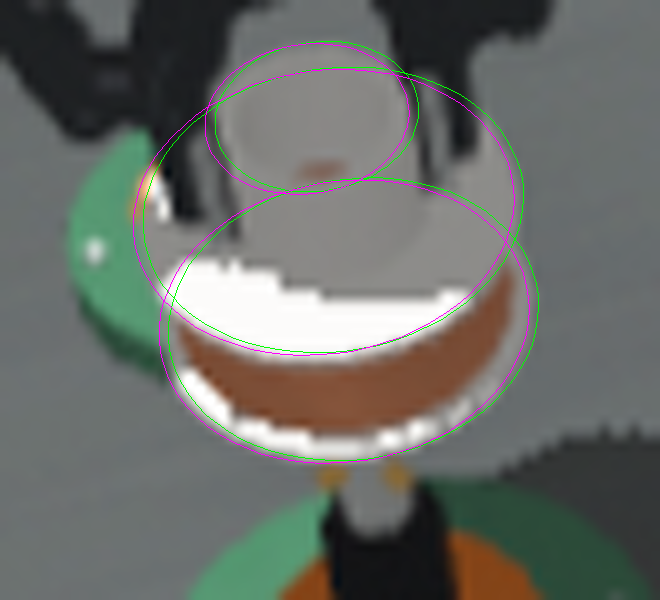

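{"api": "move_arm", "payload": {
  "increments": [
    {"travel":[0.015,-0.001,-0.0008],"rotation":[0.0,0.0,0.0],"gripper":0.03},
    {"travel":[0.035,-0.001,-0.0008],"rotation":[0.0,0.0,0.0],"gripper":0.03},
    {"travel":[0.045,-0.001,-0.0008],"rotation":[0.0,0.0,0.0],"gripper":0.03},
    {"travel":[0.05,-0.001,-0.0008],"rotation":[0.0,0.0,0.0],"gripper":0.03},
    {"travel":[0.055,-0.001,-0.0008],"rotation":[0.0,0.0,0.0],"gripper":0.03},
    {"travel":[0.06,-0.001,-0.0008],"rotation":[0.0,0.0,0.0],"gripper":0.03},
    {"travel":[0.065,-0.001,-0.0008],"rotation":[0.0,0.0,0.0],"gripper":0.03},
    {"travel":[0.065,-0.001,-0.0008],"rotation":[0.0,0.0,0.0],"gripper":0.03}
  ]
}}

```text
time_s: 6.7
tcp_pos: [0.5022, -0.183, 0.1536]
orientation: [155.5, 89.9, 155.5]
wrist_force: [0.6, -1.2, -3.7]
grip_width: 0.0416
```

Past the pins and free (underside about 0.101). I continue down over the hub.

{"api": "move_arm", "payload": {
  "increments": [
    {"travel":[0.006,0.0,0.0],"rotation":[0.0,0.0,0.0],"gripper":0.03},
    {"travel":[0.012,0.0,0.0],"rotation":[0.0,0.0,0.0],"gripper":0.03},
    {"travel":[0.018,0.0,0.0],"rotation":[0.0,0.0,0.0],"gripper":0.03},
    {"travel":[0.024,0.0,0.0],"rotation":[0.0,0.0,0.0],"gripper":0.03},
    {"travel":[0.03,0.0,0.0],"rotation":[0.0,0.0,0.0],"gripper":0.03},
    {"travel":[0.03,0.0,0.0],"rotation":[0.0,0.0,0.0],"gripper":0.03}
  ]
}}

```text
time_s: 7.2
tcp_pos: [0.5015, -0.1829, 0.1226]
orientation: [165.1, 89.8, 165.1]
wrist_force: [-0.3, -0.4, -4.1]
grip_width: 0.0422
```

{"api": "move_arm", "payload": {
  "increments": [
    {"travel":[0.01,0.0,0.0],"rotation":[0.0,0.0,0.0],"gripper":0.03},
    {"travel":[0.018,0.0,0.0],"rotation":[0.0,0.0,0.0],"gripper":0.03},
    {"travel":[0.024,0.0,0.0],"rotation":[0.0,0.0,0.0],"gripper":0.03},
    {"travel":[0.028,0.0,0.0],"rotation":[0.0,0.0,0.0],"gripper":0.03},
    {"travel":[0.03,0.0,0.0],"rotation":[0.0,0.0,0.0],"gripper":0.03},
    {"travel":[0.031,0.0,0.0],"rotation":[0.0,0.0,0.0],"gripper":0.03},
    {"travel":[0.031,0.0,0.0],"rotation":[0.0,0.0,0.0],"gripper":0.03}
  ]
}}

```text
time_s: 7.78
tcp_pos: [0.5025, -0.1832, 0.0932]
orientation: [-81.1, 90.0, -81.1]
wrist_force: [-0.4, -0.1, -2.9]
grip_width: 0.0417
```

{"api": "move_arm", "payload": {
  "increments": [
    {"travel":[0.001,0.0,0.0],"rotation":[0.0,0.0,0.0],"gripper":0.03},
    {"travel":[0.0015,0.0,0.0],"rotation":[0.0,0.0,0.0],"gripper":0.03},
    {"travel":[0.0015,0.0,0.0],"rotation":[0.0,0.0,0.0],"gripper":0.03}
  ]
}}

```text
time_s: 8.03
tcp_pos: [0.5028, -0.1832, 0.0924]
orientation: [-14.5, 89.9, -14.5]
wrist_force: [-0.1, 0.4, -0.9]
grip_width: 0.0419
```

{"api": "move_arm", "payload": {
  "increments": [
    {"travel":[0.0,0.0,0.0],"rotation":[0.0,0.0,0.0],"gripper":0.085},
    {"travel":[0.0,0.0,0.0],"rotation":[0.0,0.0,0.0],"gripper":0.085},
    {"travel":[0.0,0.0,0.0],"rotation":[0.0,0.0,0.0],"gripper":0.085},
    {"travel":[0.0,0.0,0.0],"rotation":[0.0,0.0,0.0],"gripper":0.085},
    {"travel":[0.0,0.0,0.0],"rotation":[0.0,0.0,0.0],"gripper":0.085},
    {"travel":[0.0,0.0,0.0],"rotation":[0.0,0.0,0.0],"gripper":0.085}
  ]
}}

```text
time_s: 8.53
tcp_pos: [0.5025, -0.1832, 0.0919]
orientation: [-19.5, 90.0, -19.5]
wrist_force: [-0.5, -1.2, 0.6]
grip_width: 0.0847
```

{"api": "move_arm", "payload": {
  "increments": [
    {"travel":[-0.02,0.0,0.0],"rotation":[0.0,0.0,0.0],"gripper":0.085},
    {"travel":[-0.05,0.0,0.0],"rotation":[0.0,0.0,0.0],"gripper":0.085},
    {"travel":[-0.085,0.0,0.0],"rotation":[0.0,0.0,0.0],"gripper":0.085},
    {"travel":[-0.11,0.015,0.0],"rotation":[0.0,0.0,0.0],"gripper":0.085},
    {"travel":[-0.11,0.05,-0.005],"rotation":[0.0,0.0,0.0],"gripper":0.085},
    {"travel":[-0.11,0.085,-0.01],"rotation":[0.0,0.0,0.0],"gripper":0.085},
    {"travel":[-0.11,0.12,-0.014],"rotation":[0.0,0.0,0.0],"gripper":0.085},
    {"travel":[-0.11,0.155,-0.018],"rotation":[0.0,0.0,0.0],"gripper":0.085}
  ]
}}

```text
time_s: 9.2
tcp_pos: [0.484, -0.0268, 0.2021]
orientation: [20.3, 90.0, 20.3]
wrist_force: [0.6, 0.5, 0.2]
grip_width: 0.0852
```

{"api": "move_arm", "payload": {
  "increments": [
    {"travel":[0.01,0.03,-0.001],"rotation":[0.0,0.0,0.0],"gripper":0.085},
    {"travel":[0.03,0.048,-0.003],"rotation":[0.0,0.0,0.0],"gripper":0.085},
    {"travel":[0.06,0.051,-0.0035],"rotation":[0.0,0.0,0.0],"gripper":0.085},
    {"travel":[0.08,0.051,-0.0035],"rotation":[0.0,0.0,0.0],"gripper":0.085},
    {"travel":[0.08,0.051,-0.0035],"rotation":[0.0,0.0,0.0],"gripper":0.085},
    {"travel":[0.08,0.051,-0.0035],"rotation":[0.0,0.0,0.0],"gripper":0.085}
  ]
}}

```text
time_s: 9.7
tcp_pos: [0.4806, 0.0225, 0.1216]
orientation: [-144.0, 89.9, -144.0]
wrist_force: [0.5, 0.3, 1.1]
grip_width: 0.0851
```

Run:
```python
from bench import sense, optics
import cv2,numpy as np
S=optics.camera("scene");T=optics.camera("top"); q=sense(); print(q["tcp_pos"],q["orientation"],q["time_s"],q["wrist_force"],q["moment"],q["grip_width"],q["joint_pos"])
cv2.imwrite("pics/g.png",np.hstack([cv2.resize(c["color"][v:v+130,u:u+130,::-1],None,fx=3,fy=3,interpolation=cv2.INTER_CUBIC) for c,u,v in((S,215,160),(T,290,200))]))
np.save("S.npy",S,allow_pickle=True);np.save("T.npy",T,allow_pickle=True)
```

```text
[0.48206776 0.02272915 0.12338893] [ 3.24049735 89.85313489  3.23828763] 9.8 [ 0.02353237  0.60021139 -0.14026387] [ 0.02490247 -0.03863979  0.00926121] 0.08532402288962881 [ 2.13933736e+01  1.11326897e+01 -1.63139236e+01  5.16313641e-02
 -6.24138425e+01 -1.11419437e+02]
```

View pics/g.png

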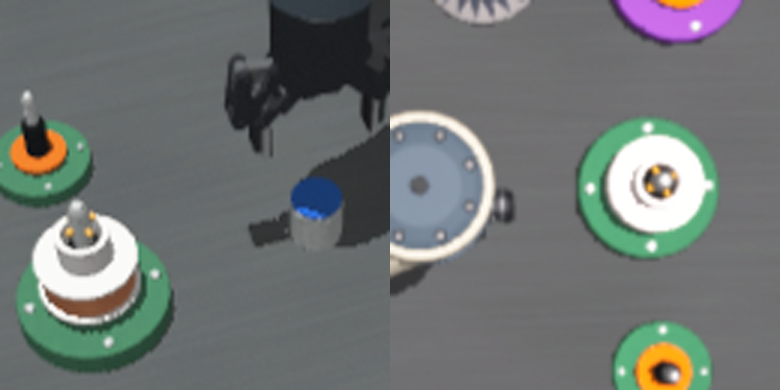

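{"api": "move_arm", "payload": {
  "increments": [
    {"travel":[0.02,0.0007,-0.0005],"rotation":[0.0,0.0,0.0],"gripper":0.085},
    {"travel":[0.05,0.0007,-0.0005],"rotation":[0.0,0.0,0.0],"gripper":0.085},
    {"travel":[0.08,0.0007,-0.0005],"rotation":[0.0,0.0,0.0],"gripper":0.085},
    {"travel":[0.092,0.0007,-0.0005],"rotation":[0.0,0.0,0.0],"gripper":0.085},
    {"travel":[0.0965,0.0007,-0.0005],"rotation":[0.0,0.0,0.0],"gripper":0.085},
    {"travel":[0.0965,0.0007,-0.0005],"rotation":[0.0,0.0,0.0],"gripper":0.085},
    {"travel":[0.0965,0.0007,-0.0005],"rotation":[0.0,0.0,0.0],"gripper":0.085}
  ]
}}

```text
time_s: 10.38
tcp_pos: [0.4819, 0.0237, 0.0269]
orientation: [10.8, 89.8, 10.8]
wrist_force: [-0.7, -0.8, -0.2]
grip_width: 0.0848
```

Run:
```python
from h import *
C={"top":np.load("T.npy",allow_pickle=True).item(),"scene":np.load("S.npy",allow_pickle=True).item()}
def roi(n,u,v,r,cond):
    im=C[n]["color"]; h=cv2.cvtColor(im,cv2.COLOR_RGB2HSV).astype(int); m=cond(h[...,0],h[...,1],h[...,2]); k=np.zeros_like(m); k[v-r:v+r,u-r:u+r]=m[v-r:v+r,u-r:u+r]; return hull(k)
for n,u,v in(("top",378,260),("scene",244,245)):
    m=roi(n,u,v,21,lambda h,s,v:(s<25)&(v>215))
    for z in(.078,.082,.09): print(n,z,fit([C[n]],[m],[.502,-.182],[(z,.042)]+([(z+.03,.022)])))
ims=[]
for n,u,v in(("top",364,246),("scene",229,222)):
    ims.append(cv2.resize(C[n]["color"][v:v+28,u:u+28,::-1],None,fx=14,fy=14,interpolation=cv2.INTER_CUBIC))
cv2.imwrite("pics/pin2.png",np.hstack(ims))
```

```text
top 0.078 (array([ 0.50322462, -0.18204276]), np.float64(1.013786154540956), np.float64(-0.9001665750154698))
top 0.082 (array([ 0.5030104 , -0.18154647]), np.float64(0.9779506408996491), np.float64(-0.8596375609835466))
top 0.09 (array([ 0.50258054, -0.18055529]), np.float64(0.906874648770738), np.float64(-0.7779482398449981))
scene 0.078 (array([ 0.50758271, -0.18630201]), np.float64(2.3571353922318576), np.float64(-1.6094874166557351))
scene 0.082 (array([ 0.5106449 , -0.18658033]), np.float64(2.3127668794849026), np.float64(-1.5417477264706354))
scene 0.09 (array([ 0.51680071, -0.18715663]), np.float64(2.2230808627781835), np.float64(-1.4041330529177045))
```

View pics/pin2.png

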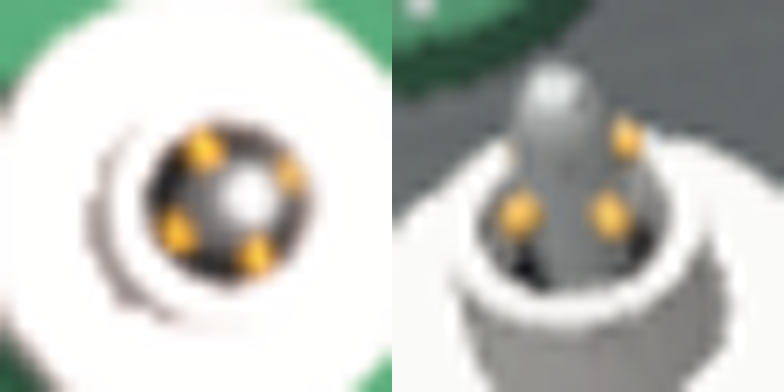

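{"api": "move_arm", "payload": {
  "newtons": 60,
  "increments": [
    {"travel":[0.0,0.0,0.0],"rotation":[0.0,0.0,0.0],"gripper":0.03},
    {"travel":[0.0,0.0,0.0],"rotation":[0.0,0.0,0.0],"gripper":0.03},
    {"travel":[0.0,0.0,0.0],"rotation":[0.0,0.0,0.0],"gripper":0.03},
    {"travel":[0.0,0.0,0.0],"rotation":[0.0,0.0,0.0],"gripper":0.03},
    {"travel":[0.0,0.0,0.0],"rotation":[0.0,0.0,0.0],"gripper":0.03},
    {"travel":[0.0,0.0,0.0],"rotation":[0.0,0.0,0.0],"gripper":0.03},
    {"travel":[0.0,0.0,0.0],"rotation":[0.0,0.0,0.0],"gripper":0.03},
    {"travel":[0.0,0.0,0.0],"rotation":[0.0,0.0,0.0],"gripper":0.03}
  ]
}}

```text
time_s: 11.05
tcp_pos: [0.4812, 0.0237, 0.0266]
orientation: [7.6, 89.9, 7.7]
wrist_force: [-2.4, 0.4, 7.4]
grip_width: 0.0445
```

Run:
```python
from h import *
from bench import sense
C={"top":np.load("T.npy",allow_pickle=True).item()}
print(ray(C["top"],(364+233.5/14-.5,246+204.5/14-.5),.118)); q=sense(); print(q["tcp_pos"],q["grip_width"],q["wrist_force"])
```

```text
[ 0.50232029 -0.18094658]
[0.48119279 0.02370348 0.02660049] 0.04451555771494848 [-2.38812572  0.35447822  7.40237998]
```

{"api": "move_arm", "payload": {
  "increments": [
    {"travel":[-0.01,0.0,0.0],"rotation":[0.0,0.0,0.0],"gripper":0.03},
    {"travel":[-0.035,0.0,0.0],"rotation":[0.0,0.0,0.0],"gripper":0.03},
    {"travel":[-0.07,0.0,0.0],"rotation":[0.0,0.0,0.0],"gripper":0.03},
    {"travel":[-0.105,-0.005,0.0],"rotation":[0.0,0.0,0.0],"gripper":0.03},
    {"travel":[-0.14,-0.02,0.002],"rotation":[0.0,0.0,0.0],"gripper":0.03},
    {"travel":[-0.17,-0.045,0.005],"rotation":[0.0,0.0,0.0],"gripper":0.03},
    {"travel":[-0.175,-0.08,0.008],"rotation":[0.0,0.0,0.0],"gripper":0.03},
    {"travel":[-0.175,-0.11,0.011],"rotation":[0.0,0.0,0.0],"gripper":0.03}
  ]
}}

```text
time_s: 11.72
tcp_pos: [0.4928, -0.0876, 0.2036]
orientation: [2.2, 89.6, 2.3]
wrist_force: [0.6, 0.3, -2.5]
grip_width: 0.0447
```

{"api": "move_arm", "payload": {
  "increments": [
    {"travel":[0.0,-0.03,0.003],"rotation":[0.0,0.0,0.0],"gripper":0.03},
    {"travel":[0.0,-0.055,0.006],"rotation":[0.0,0.0,0.0],"gripper":0.03},
    {"travel":[0.0,-0.08,0.009],"rotation":[0.0,0.0,0.0],"gripper":0.03},
    {"travel":[0.0,-0.0965,0.0102],"rotation":[0.0,0.0,0.0],"gripper":0.03},
    {"travel":[0.0,-0.0965,0.0102],"rotation":[0.0,0.0,0.0],"gripper":0.03},
    {"travel":[0.0,-0.0965,0.0102],"rotation":[0.0,0.0,0.0],"gripper":0.03},
    {"travel":[0.0,-0.0965,0.0102],"rotation":[0.0,0.0,0.0],"gripper":0.03},
    {"travel":[0.0,-0.0965,0.0102],"rotation":[0.0,0.0,0.0],"gripper":0.03}
  ]
}}

```text
time_s: 12.38
tcp_pos: [0.5015, -0.1822, 0.2003]
orientation: [84.9, 90.0, 85.0]
wrist_force: [0.1, 0.1, -1.0]
grip_width: 0.0443
```

Run:
```python
from bench import sense, optics
from h import *
c=optics.camera("scene"); q=sense(); p=q["tcp_pos"]; print(p,q["orientation"],q["time_s"],q["wrist_force"],q["moment"],q["grip_width"])
u,v=205,175
im=cv2.resize(c["color"][v:v+80,u:u+80,::-1],None,fx=8,fy=8,interpolation=cv2.INTER_CUBIC)
def dr(x,y,z,r,col):
    a=((proj(c,circ(x,y,z,r))-[u,v]+.5)*8).round().astype(np.int32); cv2.polylines(im,[a],True,col,1)
for z in(-.0266,.0214): dr(p[0],p[1],p[2]+z,.023,(0,255,0))
for z,r in((.026,.065),(.078,.042),(.108,.022)): dr(.5025,-.1825,z,r,(255,0,255))
for z in(.098,.136): dr(.5025,-.1825,z,.0085,(255,255,0))
cv2.imwrite("pics/i.png",im)
```

```text
[ 0.50158417 -0.18212312  0.20039193] [59.01074056 89.98632306 59.07452328] 12.4333 [ 0.56619599  0.1994513  -1.68503708] [-0.0082783   0.01995311 -0.0143293 ] 0.04458823593721057
```

View pics/i.png

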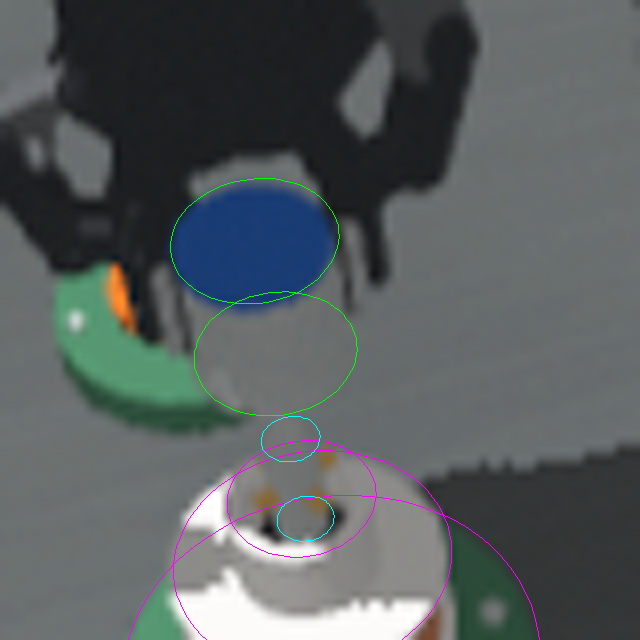

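Run:
```python
from bench import sense, optics
from h import *
c=optics.camera("scene"); q=sense(); p=q["tcp_pos"]; print(p)
h=cv2.cvtColor(c["color"],cv2.COLOR_RGB2HSV).astype(int); m=(h[...,0]>95)&(h[...,0]<125)&(h[...,1]>120)&(h[...,2]>60)
k=np.zeros_like(m);k[190:225,220:255]=m[190:225,220:255]; H=hull(k)
for z in(.0214,.0194,.0174): print(z,fit([c],[H],p[:2],[(p[2]+z,.023)]))
u,v=228,226
cv2.imwrite("pics/j.png",cv2.resize(c["color"][v:v+32,u:u+32,::-1],None,fx=18,fy=18,interpolation=cv2.INTER_CUBIC))
```

```text
[ 0.50163537 -0.18214513  0.20041509]
0.0214 (array([ 0.50357133, -0.18316275]), np.float64(0.34339136301432077), np.float64(-0.2658484045190757))
0.0194 (array([ 0.50175951, -0.18299362]), np.float64(0.3610582759203732), np.float64(-0.28883937925297254))
0.0174 (array([ 0.49994786, -0.18282455]), np.float64(0.37922360002334715), np.float64(-0.31171508809134635))
```

View pics/j.png

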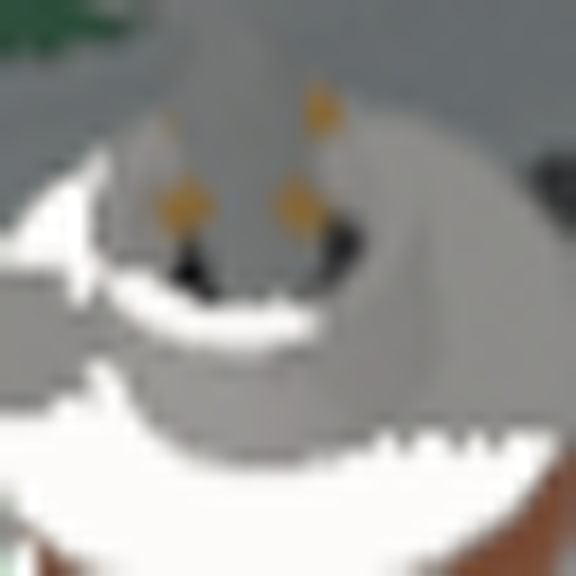

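{"api": "move_arm", "payload": {
  "increments": [
    {"travel":[0.015,-0.0002,0.0003],"rotation":[0.0,0.0,0.0],"gripper":0.03},
    {"travel":[0.03,-0.0002,0.0003],"rotation":[0.0,0.0,0.0],"gripper":0.03},
    {"travel":[0.038,-0.0002,0.0003],"rotation":[0.0,0.0,0.0],"gripper":0.03},
    {"travel":[0.042,-0.0002,0.0003],"rotation":[0.0,0.0,0.0],"gripper":0.03},
    {"travel":[0.046,-0.0002,0.0003],"rotation":[0.0,0.0,0.0],"gripper":0.03},
    {"travel":[0.049,-0.0002,0.0003],"rotation":[0.0,0.0,0.0],"gripper":0.03},
    {"travel":[0.049,-0.0002,0.0003],"rotation":[0.0,0.0,0.0],"gripper":0.03}
  ]
}}

```text
time_s: 13.07
tcp_pos: [0.5019, -0.1831, 0.1512]
orientation: [176.5, 90.0, 176.5]
wrist_force: [0.3, 0.5, -1.1]
grip_width: 0.0445
```

{"api": "move_arm", "payload": {
  "increments": [
    {"travel":[0.002,0.0,0.0],"rotation":[0.0,0.0,0.0],"gripper":0.03},
    {"travel":[0.004,0.0,0.0],"rotation":[0.0,0.0,0.0],"gripper":0.03},
    {"travel":[0.005,0.0,0.0],"rotation":[0.0,0.0,0.0],"gripper":0.03},
    {"travel":[0.006,0.0,0.0],"rotation":[0.0,0.0,0.0],"gripper":0.03},
    {"travel":[0.006,0.0,0.0],"rotation":[0.0,0.0,0.0],"gripper":0.03}
  ]
}}

```text
time_s: 13.48
tcp_pos: [0.5023, -0.1832, 0.1461]
orientation: [-16.3, 89.9, -16.3]
wrist_force: [-1.8, 1.6, 4.0]
grip_width: 0.0444
```

{"api": "move_arm", "payload": {
  "increments": [
    {"travel":[0.001,0.0,0.0],"rotation":[-4.0,0.0,0.0],"gripper":0.03},
    {"travel":[0.001,0.0,0.0],"rotation":[-8.0,0.0,0.0],"gripper":0.03},
    {"travel":[0.001,0.0,0.0],"rotation":[-12.0,0.0,0.0],"gripper":0.03},
    {"travel":[0.001,0.0,0.0],"rotation":[-12.0,0.0,0.0],"gripper":0.03}
  ]
}}

```text
time_s: 13.82
tcp_pos: [0.5035, -0.1835, 0.1464]
orientation: [-28.5, 89.7, -16.3]
wrist_force: [-0.8, 1.4, 7.3]
grip_width: 0.0447
```

{"api": "move_arm", "payload": {
  "increments": [
    {"travel":[0.0,0.0,0.0],"rotation":[-4.0,0.0,0.0],"gripper":0.03},
    {"travel":[0.0,0.0,0.0],"rotation":[-8.0,0.0,0.0],"gripper":0.03},
    {"travel":[0.0,0.0,0.0],"rotation":[-12.0,0.0,0.0],"gripper":0.03},
    {"travel":[0.0,0.0,0.0],"rotation":[-12.0,0.0,0.0],"gripper":0.03}
  ]
}}

```text
time_s: 14.15
tcp_pos: [0.5039, -0.1835, 0.1464]
orientation: [-37.5, 89.7, -13.2]
wrist_force: [1.0, 1.7, 7.1]
grip_width: 0.0446
```

{"api": "move_arm", "payload": {
  "increments": [
    {"travel":[0.0,0.0,0.0],"rotation":[-4.0,0.0,0.0],"gripper":0.03},
    {"travel":[0.0,0.0,0.0],"rotation":[-8.0,0.0,0.0],"gripper":0.03},
    {"travel":[0.0,0.0,0.0],"rotation":[-12.0,0.0,0.0],"gripper":0.03},
    {"travel":[0.0,0.0,0.0],"rotation":[-12.0,0.0,0.0],"gripper":0.03}
  ]
}}

```text
time_s: 14.48
tcp_pos: [0.5037, -0.1835, 0.1464]
orientation: [-50.1, 89.7, -13.8]
wrist_force: [0.4, 1.7, 7.7]
grip_width: 0.0443
```

{"api": "move_arm", "payload": {
  "increments": [
    {"travel":[0.0,0.0,0.0],"rotation":[-4.0,0.0,0.0],"gripper":0.03},
    {"travel":[0.0,0.0,0.0],"rotation":[-8.0,0.0,0.0],"gripper":0.03},
    {"travel":[0.0,0.0,0.0],"rotation":[-12.0,0.0,0.0],"gripper":0.03},
    {"travel":[0.0,0.0,0.0],"rotation":[-12.0,0.0,0.0],"gripper":0.03}
  ]
}}

```text
time_s: 14.82
tcp_pos: [0.504, -0.1835, 0.1463]
orientation: [-60.9, 89.7, -12.7]
wrist_force: [0.9, 0.0, 6.8]
grip_width: 0.0446
```

{"api": "move_arm", "payload": {
  "increments": [
    {"travel":[0.0,0.0,0.0],"rotation":[-4.0,0.0,0.0],"gripper":0.03},
    {"travel":[0.0,0.0,0.0],"rotation":[-8.0,0.0,0.0],"gripper":0.03},
    {"travel":[0.0,0.0,0.0],"rotation":[-12.0,0.0,0.0],"gripper":0.03},
    {"travel":[0.0,0.0,0.0],"rotation":[-12.0,0.0,0.0],"gripper":0.03}
  ]
}}

```text
time_s: 15.15
tcp_pos: [0.5024, -0.1832, 0.1445]
orientation: [-69.6, 89.9, -9.5]
wrist_force: [1.0, 0.7, 0.1]
grip_width: 0.0444
```

It dropped after about a 60° turn. I turn 3° more toward the middle of the window and press down.

{"api": "move_arm", "payload": {
  "increments": [
    {"travel":[0.002,0.0,0.0],"rotation":[-3.0,0.0,0.0],"gripper":0.03},
    {"travel":[0.005,0.0,0.0],"rotation":[-3.0,0.0,0.0],"gripper":0.03},
    {"travel":[0.008,0.0,0.0],"rotation":[-3.0,0.0,0.0],"gripper":0.03},
    {"travel":[0.009,0.0,0.0],"rotation":[-3.0,0.0,0.0],"gripper":0.03},
    {"travel":[0.009,0.0,0.0],"rotation":[-3.0,0.0,0.0],"gripper":0.03}
  ]
}}

```text
time_s: 15.57
tcp_pos: [0.5022, -0.1831, 0.1349]
orientation: [-32.1, 90.0, 30.8]
wrist_force: [2.8, 0.9, -3.2]
grip_width: 0.0446
```

{"api": "move_arm", "payload": {
  "newtons": 80,
  "increments": [
    {"travel":[0.002,0.0,0.0],"rotation":[0.0,0.0,0.0],"gripper":0.03},
    {"travel":[0.004,0.0,0.0],"rotation":[0.0,0.0,0.0],"gripper":0.03},
    {"travel":[0.006,0.0,0.0],"rotation":[0.0,0.0,0.0],"gripper":0.03},
    {"travel":[0.007,0.0,0.0],"rotation":[0.0,0.0,0.0],"gripper":0.03},
    {"travel":[0.007,0.0,0.0],"rotation":[0.0,0.0,0.0],"gripper":0.03},
    {"travel":[0.007,0.0,0.0],"rotation":[0.0,0.0,0.0],"gripper":0.03}
  ]
}}

```text
time_s: 16.07
tcp_pos: [0.5023, -0.1833, 0.1295]
orientation: [-85.1, 89.9, -22.1]
wrist_force: [-0.2, 1.5, 6.5]
grip_width: 0.0442
```

{"api": "move_arm", "payload": {
  "increments": [
    {"travel":[0.0015,0.0,0.0],"rotation":[0.0,0.0,0.0],"gripper":0.03},
    {"travel":[0.003,0.0,0.0],"rotation":[0.0,0.0,0.0],"gripper":0.03},
    {"travel":[0.003,0.0,0.0],"rotation":[0.0,0.0,0.0],"gripper":0.03},
    {"travel":[0.003,0.0,0.0],"rotation":[0.0,0.0,0.0],"gripper":0.03}
  ]
}}

```text
time_s: 16.4
tcp_pos: [0.5025, -0.1835, 0.1287]
orientation: [-91.7, 89.8, -28.7]
wrist_force: [-5.1, 4.0, 18.5]
grip_width: 0.0436
```

Run:
```python
from bench import sense, optics
from h import *
c=optics.camera("scene"); q=sense(); p=q["tcp_pos"]; print(p,q["orientation"],q["time_s"],q["wrist_force"],q["moment"],q["grip_width"],q["dq"].round(2))
h=cv2.cvtColor(c["color"],cv2.COLOR_RGB2HSV).astype(int); m=(h[...,0]>95)&(h[...,0]<125)&(h[...,1]>120)&(h[...,2]>60)
k=np.zeros_like(m);k[190:260,210:275]=m[190:260,210:275]; H=hull(k); print(H.mean(0))
for z in(.150,.152,.156): print(z,fit([c],[H],p[:2],[(z,.023)]))
u,v=200,190
im=cv2.resize(c["color"][v:v+96,u:u+96,::-1],None,fx=6,fy=6,interpolation=cv2.INTER_CUBIC)
def dr(x,y,z,r,col):
    a=((proj(c,circ(x,y,z,r))-[u,v]+.5)*6).round().astype(np.int32); cv2.polylines(im,[a],True,col,1)
cv2.imwrite("pics/k0.png",im)
dr(.5025,-.1834,.15,.023,(0,255,0)); dr(.5025,-.1834,.102-.03,.042,(0,255,0))
cv2.imwrite("pics/k.png",im)
```

```text
[ 0.50249452 -0.18354808  0.12866218] [-92.68745041  89.80323727 -29.66404657] 16.45 [-4.63822874  2.87562951 18.20299009] [ 1.65838777  1.9407079  -0.04161219] 0.04421378587943077 [ 0.02  0.01  0.01 -0.14  0.1  -0.06]
[244.78651685 226.08988764]
0.15 (array([ 0.5057934 , -0.17511995]), np.float64(3.304842465678605), np.float64(2.6077969879452887))
0.152 (array([ 0.50745267, -0.17528872]), np.float64(3.3217888747458986), np.float64(2.6281767805141865))
0.156 (array([ 0.51077078, -0.17562553]), np.float64(3.3560052828942917), np.float64(2.669213257683642))
```

View pics/k.png

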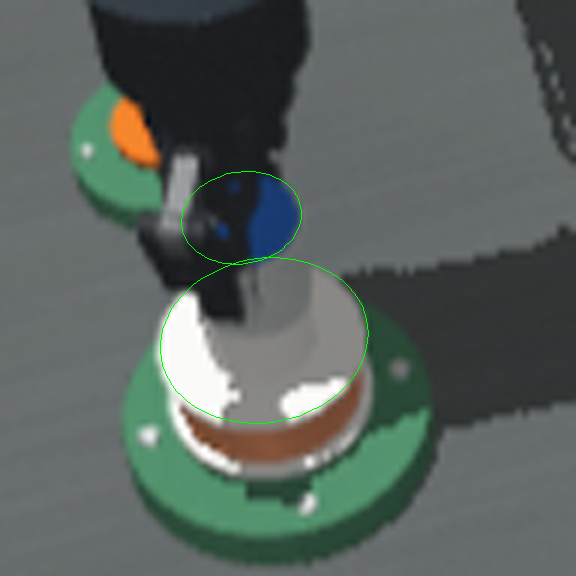

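{"api": "move_arm", "payload": {
  "increments": [
    {"travel":[0.0,0.0012,0.0],"rotation":[0.0,0.0,0.0],"gripper":0.03},
    {"travel":[0.0,0.0012,0.0],"rotation":[0.0,0.0,0.0],"gripper":0.03},
    {"travel":[0.0,0.0012,0.0],"rotation":[0.0,0.0,0.0],"gripper":0.03},
    {"travel":[0.0,0.0012,0.0],"rotation":[0.0,0.0,0.0],"gripper":0.03}
  ]
}}

```text
time_s: 16.78
tcp_pos: [0.5023, -0.1832, 0.1287]
orientation: [-87.7, 89.7, -24.7]
wrist_force: [-1.4, 2.6, 16.6]
grip_width: 0.044
```

Run:
```python
from bench import sense
q=sense(); print(q["tcp_pos"],q["orientation"],q["wrist_force"],q["moment"],q["grip_width"])
```

```text
[ 0.50225177 -0.18323176  0.12867813] [-87.74284904  89.70273448 -24.71584097] [-1.35591195  2.63950059 16.58338029] [ 1.13672711  1.03379689 -0.01371672] 0.04397106323261567
```

{"api": "move_arm", "payload": {
  "increments": [
    {"travel":[0.0015,0.0003,0.0008],"rotation":[0.0,0.0,0.0],"gripper":0.03},
    {"travel":[0.0015,0.0003,0.0008],"rotation":[0.0,0.0,0.0],"gripper":0.03},
    {"travel":[0.0015,0.0003,0.0008],"rotation":[0.0,0.0,0.0],"gripper":0.03},
    {"travel":[0.0015,0.0003,0.0008],"rotation":[0.0,0.0,0.0],"gripper":0.03}
  ]
}}

```text
time_s: 17.12
tcp_pos: [0.5024, -0.1831, 0.1286]
orientation: [-97.7, 89.6, -34.7]
wrist_force: [-4.5, 2.1, 23.9]
grip_width: 0.044
```

Run:
```python
from bench import sense,optics
import cv2,numpy as np
S=optics.camera("scene");T=optics.camera("top")
q=sense(); print(q["tcp_pos"],q["orientation"],q["wrist_force"],q["moment"],q["grip_width"])
cv2.imwrite("pics/l.png",np.hstack([cv2.resize(S["color"][190:290,190:290,::-1],None,fx=5,fy=5,interpolation=cv2.INTER_CUBIC),cv2.resize(T["color"][200:340,310:394,::-1],None,fx=3.5714,fy=3.5714)]))
```

```text
[ 0.50241875 -0.18309557  0.12861774] [-97.12735463  89.61847604 -34.08026022] [-4.43064397  2.82201137 23.73667919] [ 1.06612308  2.10122647 -0.00601173] 0.043861330766056784
```

View pics/l.png

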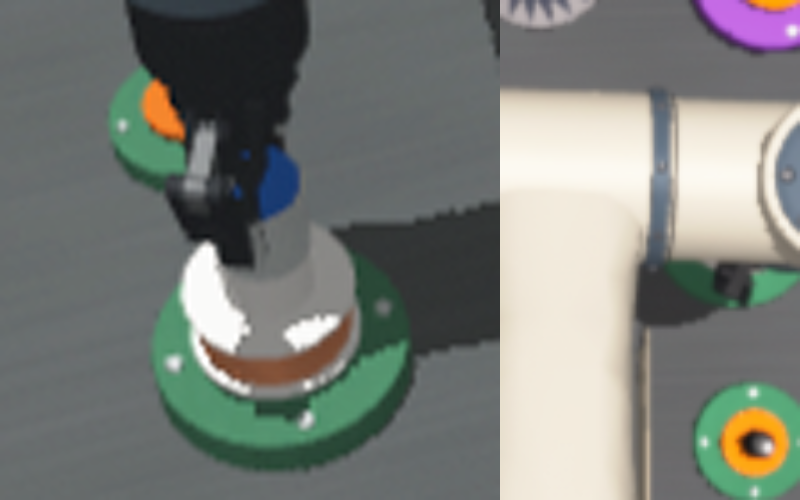

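The collar is on the stop: 7 N more push gave less than 0.1 mm of movement. The picture shows no orange plate visible under the spool, and the collar flush on the nose. I hand the job in.

Run:
```python
from bench import ctrl
print(ctrl.job_done())
```

```text
the job is handed in; nothing more can be done
None
```

I seated the spool on the large green holder, then put the collar over the shaft and turned it about 60° until it dropped over the pins. I pushed it home and handed the job in at about 17 s, still holding it.

- **Fully home:** the collar's underside was at about 102.0 mm, against a nominal 102 mm. Raising the push from about 17 N to 24 N moved it by less than 0.1 mm, so the plate is on its stop.
- **Final picture:** the collar sits flush on the nose and no gap shows under the spool. The scene view matched the collar top at 150 mm and the upper flange at 72 mm. I went nowhere near the sanding disc, square or screwdriver, but I did not look at them again at the end.
- **What disagreed:** the two cameras differed by about 3 mm in y, and I used the mean. A fit of the seated flange in the scene view failed because other white areas were included. An automatic fit of the collar's top at the end failed too, because a finger hid part of it. I checked both by overlay instead.
- **Small residuals:** the tool ended tilted about 0.4° with about 5 N of side force.

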